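Weigh the next specimen jar and load it on the roller mixer

ROBOT

A 7-joint arm with a two-finger parallel gripper is mounted at the origin on the work surface. World frame = base frame: x ahead of the robot, y to its left, z up, the work surface at z = 0. Lengths are in m, angles in rad, forces in N, time in s.
With the tool pointing down it reaches from about 0.425 to 0.925 m from the base axis. Payload 6.8 kg.
Tool frame: the origin (TCP) lies on the front face of the gripper's body, between the roots of the fingers; the fingertips stand 73 mm ahead of it and the grasp point (between the pads) lies 54 mm ahead of it (env.nose_length is the distance from the TCP to the fingertips, in m); z points along the fingers, y is the direction in which the jaws open and shut (so a half turn about z gives the same grasp; the last joint's range is limited). The gripper opens to 85 mm and grips with 20 to 120 N. Pads are 22 mm wide; open, the fingers measure 114 mm over their backs; the gripper's body (76 mm by 85 mm) begins 54 mm behind the grasp point. The pads swing forward as they close: fully open they stand 13 mm farther back than shut.
Start: joints at [1.181, 0.477, 0.022, 1.555, -0.011, 1.109, -0.083], TCP at [0.188, -0.648, 0.304] pointing down, gripper open.
Joint ranges: [-2.96, 2.96], [-0.34, 2.1], [-1.41, 1.46], [0.24, 2.44], [-1.37, 4.51], [0.17, 1.92], [-2.96, 2.96]. Speed limits (rad/s): [2.39, 2.39, 3.14, 3.14, 3.14, 3.14, 3.14].

INTERFACE

Orientations are given as a unit quaternion [w, x, y, z].
In Python, from cell import env, kin, camera, calibration, job gives the robot as it stands. The module is installed in compiled form; this text tells all that it offers. Calls block until the motion is done:
- env.reach(position, orientation): joint-space move of the TCP to a pose.
- env.movel(position, velocity=0.15, rot=None, stop_force=None): straight line of the TCP; rot=None keeps the orientation; velocity is the mean speed in m/s. With stop_force (N) it stops when the force on the tool has changed by that much, and returns True; else False.
- env.goto_joints(angles): joint-space move.
- env.grip(opening, f_grip=None): finger opening in m; f_grip is the grip in N (None keeps the last); returns when the fingers have stopped.
- env.dwell(seconds).
- kin.inverse_kinematics(position, orientation): joint angles nearest the present ones, or None.
- env.get_state(): the state.
- camera(name): name is "scene" or "top" or "wrist"; returns (picture, depth): 420x560x3 uint8, blue, green, red; 420x560 float32, m along the optical axis (not along the pixel's ray), 0 where there is no reading.
- calibration(name): a dict with "fx", "fy", "cx", "cy" (pixels), "rvec" (rotation vector, rad) and "tvec" (3), from world to camera coordinates, as OpenCV has them. Camera axes: x right, y down, z forward; pixel columns grow to the right and rows downward; lengths in m; the calibration is good to about 2 mm. A picture is of the moment at which its call begins: read the wrist's pose just before it. calibration takes no time and is no camera call; for the wrist camera it gives the pose at the moment of the call.
A pose or a line that the arm cannot do raises env.PlanningError and nothing moves.
- job.job_done(): hands the job in, once; it reports no verdict.
The state is a dict: "time": time; "qpos": joint angles; "joint_velocities": joint speeds; "joint_torque": joint torques, N m; "tcp_pos": TCP position; "orientation": TCP orientation; "force": force on the tool from outside, world axes, zero at the start; "torque": the same for the moment, N m; "opening": finger opening in m.
Only numpy, scipy, OpenCV 4.12 (cv2) and the standard library are available. Lean on these libraries where they do the work, as an engineer would, in place of code of your own. Each camera call takes 0.05 s, during which the arm holds its last target. There are 200 camera calls.

TASK

Take the jar that lies against the red stop of the sloped rack (only its two ends are free to grip there) and let the next jar roll down to the stop in its place. Lay the jar on the orange saddle of the balance and leave it there untouched for a second to be weighed, then take it again, round its barrel this time because the mixer's end plates leave no room for fingers at its ends, and lay it on the rollers in the mixer's free bay. Set the jar down gently, never dropping it, keep the other jars on their rack and rollers, and leave the rest of the bench undisturbed.

Things in the scene. Friction and masses are not known exactly. Their poses are not given: they have to be found in the camera images.
- rack: Fixed sloped feed rack: black base 270 x 80 x 10 mm, aluminium strip 34 mm wide falling at 10 degrees to a red stop at the rack's -x end; three touching jars lie across it. Origin on the bench; x uphill, y along the jars' axes, z up. Strip and stop run between the jars' rims, so jar ends stand 15 mm proud and free at both sides; stop and next jar close off the end jar's flanks.
- stop_seat (a point): Centre of a jar lying against the stop: 30 mm to -x of the rack's origin, 75 mm above the bench, axes as the rack's.
- jar_a_center (a point): Centre of the end jar, the one to handle. All jars are alike: rigid, 64 mm long along own y, 130 to 250 g; white barrel 40 mm in diameter and 40 mm long with a yellow band, blue cap (+y) and grey foot (-y), both 48 mm in diameter, 12 mm long, with flat ends. It may have turned about its y; only y's direction matters. Cap may point either way on balance and mixer.
- jar_b_center (a point): Centre of the second jar on the rack, which rolls down to the stop by itself when the end jar has been lifted out.
- jar_c_center (a point): Centre of the third jar on the rack.
- jar_d_center (a point): Centre of the jar that already lies in the other bay of the mixer; leave it alone.
- balance: White electronic balance, 200 x 150 mm, 44 mm high, fixed, with a steel pan and on it an orange V saddle. Origin on the bench under its middle; x away from its display, y along the saddle, z up.
- saddle_seat (a point): Centre of a jar lying in the saddle, jar axis along the balance's y: 20 mm to +x of the balance's origin, 98 mm above the bench. The saddle carries the barrel only: 30 mm long in y (5 mm to spare at each rim), 36 mm wide, its top edges 14 mm below the jar's axis, so the jar's ends and flanks stay free. Pan top 51 mm above the bench.
- mixer: Fixed blue two-bay roller mixer, 110 mm in x, 235 mm in y, grey motor box at its +y end (109 mm high, black knob to 121 mm). Origin on the bench; y along the rollers towards the motor box. Two black rollers, diameter 18 mm, axes 28 mm apart; aluminium end plates 70 mm wide, 5 mm thick at y = -106, -25, +56 mm, tops 116 mm above the bench.
- free_bay (a point): Centre of a jar lying in the free bay, jar axis along the mixer's y: 65.5 mm to -y of the mixer's origin, 98 mm above the bench. The bay is 76 mm long between end plates (6 mm to spare at each end), so fingers at the jar's ends do not fit; the flanks are free: roller tops 21 mm, blue deck 49 mm below the jar's axis.
- taken_bay (a point): Centre of the other bay, 15.5 mm to +y of the mixer's origin, 98 mm above the bench.
- scissors: Bystander: steel scissors 140 mm long lying flat, origin at the pivot.
- forceps: Bystander: steel forceps 125 mm long lying flat, origin at the middle.
- petri: Bystander: clear dish, diameter 70 mm, 16 mm high, origin at its underside's centre.
- stain: Bystander: amber bottle, diameter 50 mm, 110 mm high, origin at its foot.
- wash: Bystander: white bottle with red cap, diameter 70 mm, 170 mm high, origin at its foot.
- beaker: Bystander: glass beaker, diameter 72 mm, 90 mm high, origin at its foot.
- second_seat (a point): Centre of the second place on the rack, where the third jar comes to lie: 48 mm uphill of the stop place along the slope.
Not all that is in view belongs to the job. Leave any brown look-alike of the part that bears jar_c_center alone.

How it is judged:
By the outcome, as a careful person would: the job done as asked, in the order asked, and still so for the second after the job is handed in, with the robot touching nothing.
It also fails if it takes over 72 s, if anything falls off the work surface, if the arm or the gripper's body presses on something with over 40 N, if the wrist force passes 120 N, or if a joint passes its speed limit or range.

## Working session

There is one attempt and no reset: what is moved stays moved. The work goes in short steps, each a Python script; the robot and the scene stay as the last script left them, time stands still between calls to the robot, and variables do not carry over. Pictures are saved under pics/ and viewed, about 8 in all and at most 12, crops included, and the job is handed in when it is done.

```bash
mkdir -p pics
cat > h.py <<'E'
import numpy as np, cv2
from cell import env, kin, camera, calibration, job
from scipy.spatial.transform import Rotation as R
def snap(n):
    c=calibration(n); im,d=camera(n); return im,d,c
def cloud(d,c):
    v,u=np.mgrid[0:d.shape[0],0:d.shape[1]]
    P=np.stack([(u-c["cx"])/c["fx"]*d,(v-c["cy"])/c["fy"]*d,d],-1)
    Rm=cv2.Rodrigues(np.array(c["rvec"],float))[0]
    return (P-np.array(c["tvec"],float).ravel())@Rm
def down(jaw):  # tool z down, jaw(y) axis at world angle
    y=np.array([np.cos(jaw),np.sin(jaw),0]); z=np.array([0,0,-1.]); x=np.cross(y,z)
    q=R.from_matrix(np.stack([x,y,z],1)).as_quat(); return np.array([q[3],q[0],q[1],q[2]])
E
python3 - <<'E'
from h import *
for n in("scene","top"):
    im,d,c=snap(n); cv2.imwrite(f"pics/{n}0.png",im); np.savez(f"{n}0.npz",im=im,P=cloud(d,c),d=d)
    print(n,c,(d>0).mean())
print(env.get_state())
E
```

```text
scene {'fx': 500.44227340961044, 'fy': 500.44227340961044, 'cx': 277.7585585414554, 'cy': 214.1014794087408, 'rvec': array([ 1.82519219,  1.99977397, -0.55319097]), 'tvec': array([ 0.07293708, -0.39107288,  1.69234354])} 0.9960459183673469
top {'fx': 417.7594365546392, 'fy': 417.7594365546392, 'cx': 272.5849411837688, 'cy': 211.46079799963834, 'rvec': array([ 2.16635398, -2.12098178,  0.15252165]), 'tvec': array([-0.01436315,  0.53424624,  1.11913978])} 0.9960969387755102
{'time': 0.1, 'qpos': array([ 1.18087381,  0.47770806,  0.02234374,  1.55633041, -0.01150529,
        1.10931773, -0.08308653]), 'joint_velocities': array([ 0.00089869, -0.00110481,  0.00029525, -0.00313501,  0.00014413,
        0.00042233, -0.00113785]), 'joint_torque': array([ 3.76335447e-03, -5.97768223e+01,  1.61307558e+00, -2.81959713e+01,
        1.27456791e-02,  5.02108742e-03,  1.30801379e-05]), 'tcp_pos': array([ 0.18760667, -0.64797766,  0.30303852]), 'orientation': array([-7.99610923e-04,  9.90085959e-01,  1.40460401e-01, -1.71105543e-04]), 'force': array([ 0.5035312 , -0.88832523,  0.24332407]), 'torque': array([-1.70170896e-05, -1.57424000e-02,  2.58825460e-02]), 'opening': 0.08563566155775607}
```

View pics/top0.png

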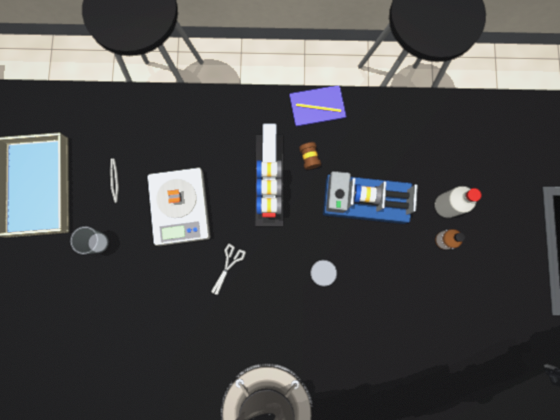

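View pics/scene0.png

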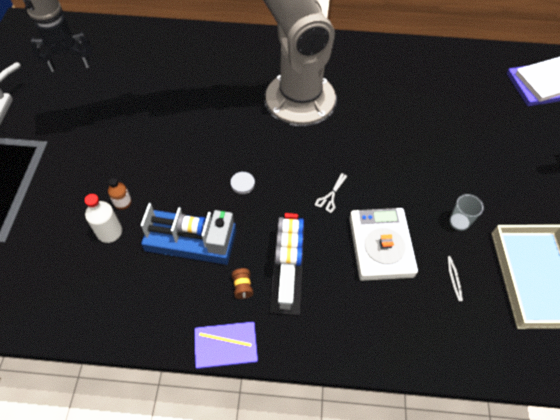

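The top view shows the rack with three jars at (269,170/187/206) and its red stop at (269,214). The balance is at (178,207) with its saddle at (174,197). The mixer is at (370,198), its motor box on the left and the free bay at (398,199). The scene view agrees. There is a brown decoy at (310,155).

Run:
```python
from h import *
z=np.load("top0.npz"); im,P=z["im"],z["P"]; hsv=cv2.cvtColor(im,cv2.COLOR_BGR2HSV)
def m(lo,hi,box,zr=(0,.3)):
    k=cv2.inRange(hsv,np.array(lo),np.array(hi))>0
    b=np.zeros_like(k); b[box[1]:box[3],box[0]:box[2]]=1
    k&=b&(P[...,2]>zr[0])&(P[...,2]<zr[1]); q=P[k]; 
    r=cv2.minAreaRect((q[:,:2]*1000).astype(np.float32))
    return len(q),q.mean(0).round(4),np.percentile(q[:,2],[5,50,95]).round(4),[np.round(x,1) for x in r]
rk=(250,120,290,228); mx=(320,168,420,225); bl=(145,165,212,248)
print("stop",m((0,120,60),(8,255,255),rk))
for n,b in(("a",(250,198,290,212)),("b",(250,179,290,196)),("c",(250,162,290,178))):
    print(n,"yellow",m((20,80,80),(35,255,255),b)); print(n,"blue",m((100,120,50),(130,255,255),b))
print("strip",m((0,0,150),(180,60,255),(255,123,282,160)))
print("bal",m((0,0,120),(180,50,255),bl,(.035,.048)))
print("saddle",m((5,130,80),(18,255,255),bl))
print("mixblue",m((100,120,50),(130,255,255),mx,(.02,.06)))
print("plates",m((0,0,120),(180,60,255),(340,168,420,225),(.105,.125)))
print("d yellow",m((20,80,80),(35,255,255),mx))
# bench plane height, plus jar apex heights
for u,v in((300,60+130),(230,200),(430,300)): print(P[v,u])
for n,b in(("scene","scene"),): pass
```

```text
stop (64, array([0.52  , 0.0067, 0.0721]), array([0.0076, 0.089 , 0.092 ]), [array([520.7,   6.2]), array([18.2, 37.8]), np.float64(14.3)])
a yellow (56, array([0.5452, 0.0079, 0.0915]), array([0.0835, 0.092 , 0.0976]), [array([546.3,   7.9]), array([35.6,  8.1]), np.float64(1.2)])
a blue (69, array([0.5463, 0.0362, 0.0793]), array([0.0091, 0.0946, 0.1004]), [array([550.4,  37.5]), array([46.7, 14.4]), np.float64(1.4)])
b yellow (55, array([0.5924, 0.0088, 0.0995]), array([0.092 , 0.1001, 0.1056]), [array([593.7,   8.9]), array([35.4,  8.1]), np.float64(1.1)])
b blue (78, array([0.5924, 0.0365, 0.09  ]), array([0.0079, 0.1027, 0.108 ]), [array([597. ,  38.3]), array([53.7, 15.2]), np.float64(4.6)])
c yellow (57, array([0.638 , 0.0097, 0.1076]), array([0.0978, 0.1089, 0.1132]), [array([640. ,   9.8]), array([36.6,  8. ]), np.float64(1.1)])
c blue (76, array([0.6392, 0.0377, 0.0961]), array([0.0096, 0.1121, 0.1165]), [array([649.5,  39.8]), array([66.7, 15.2]), np.float64(5.0)])
strip (468, array([0.7204, 0.0106, 0.0849]), array([0.0769, 0.0847, 0.0931]), [array([720.4,  10.7]), array(
[... 190 characters left out ...]
ay([0.5641, 0.2637, 0.081 ]), array([0.0767, 0.0808, 0.0852]), [array([564.2, 264. ]), array([31.7, 27.1]), np.float64(10.2)])
mixblue (1422, array([ 0.5609, -0.2858,  0.0468]), array([0.033 , 0.0481, 0.0517]), [array([ 576.8, -265.8]), array([235., 111.]), np.float64(85.2)])
plates (687, array([ 0.5798, -0.2422,  0.1125]), array([0.1062, 0.1123, 0.1197]), [array([ 583.9, -277.7]), array([198.3,  99.5]), np.float64(89.7)])
d yellow (67, array([ 0.5731, -0.2511,  0.1113]), array([0.0978, 0.1138, 0.1186]), [array([ 575.6, -250.8]), array([36.5, 15.7]), np.float64(1.4)])
[ 6.04474218e-01 -8.06662337e-02 -1.71966967e-05]
[ 0.57123286  0.12064287 -0.00166707]
[ 0.30078974 -0.4454896  -0.00048303]
```

```bash
cat >> h.py <<'E'
def go(p,jaw):
    c=[]
    for a in(jaw,jaw+np.pi):
        q=kin.inverse_kinematics(p,down(a))
        if q is not None: c.append((abs(q[6]),a,q))
    _,a,q=min(c,key=lambda t:t[0]); env.reach(p,down(a)); return a,np.round(q,2)
def st(t=""):
    s=env.get_state(); print(t,round(s["time"],2),s["tcp_pos"].round(4),"F",s["force"].round(1),"op",round(s["opening"],4))
E
python3 - <<'E'
from h import *
print(go([.548,.008,.27],np.radians(91.2))); st()
im,d,c=snap("wrist"); cv2.imwrite("pics/w1.png",im); np.savez("w1.npz",im=im,P=cloud(d,c))
E
```

```text
(np.float64(1.5917402778188285), array([ 0.58,  0.45, -0.9 ,  1.85,  0.41,  1.04,  1.1 ]))
 2.75 [0.5482 0.0069 0.2699] F [0.3 0.3 0.2] op 0.0854
```

View pics/w1.png

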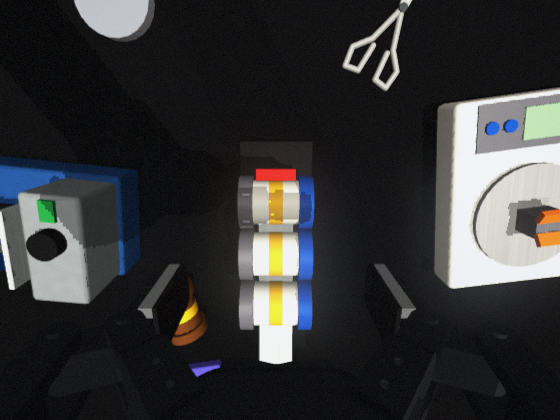

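The wrist view, with +x pointing down, shows jar a at (276,202) against the red stop at (276,174). Jars b and c are at (275,253) and (275,303), and the decoy at (187,320) is clear of the fingers.

Run:
```python
from h import *
z=np.load("w1.npz"); im,P=z["im"],z["P"]; hsv=cv2.cvtColor(im,cv2.COLOR_BGR2HSV)
for n,b in(("a",(180,225)),("b",(230,276)),("c",(280,326))):
    k=np.zeros(im.shape[:2],bool); k[b[0]:b[1],235:318]=1
    j=P[k&(P[...,2]>.055)]  # jar surface
    y=P[k&(cv2.inRange(hsv,(20,80,80),(35,255,255))>0)&(P[...,2]>.055)]
    A=np.c_[2*y[:,0],2*y[:,2],np.ones(len(y))]; s=np.linalg.lstsq(A,(y[:,0]**2+y[:,2]**2),rcond=None)[0]
    print(n,"y ends",np.percentile(j[:,1],[.5,99.5]).round(4),"yel y",y[:,1].mean().round(4),"circle x,z,r",s[:2].round(4),np.sqrt(s[2]+s[0]**2+s[1]**2).round(4),"zmax",np.percentile(y[:,2],98).round(4))
k=(cv2.inRange(hsv,(0,120,60),(8,255,255))>0); k[:165]=0;k[185:]=0;k[:,:240]=0;k[:,310:]=0
q=P[k]; print("stop",q.mean(0).round(4),q.min(0).round(4),q.max(0).round(4))
```

```text
a y ends [-0.0264  0.0369] yel y 0.0051 circle x,z,r [0.5165 0.2037] 0.1161 zmax 0.0961
b y ends [-0.0257  0.0376] yel y 0.0062 circle x,z,r [0.5366 0.2017] 0.1162 zmax 0.1042
c y ends [-0.0248  0.0385] yel y 0.0068 circle x,z,r [0.5517 0.2157] 0.1375 zmax 0.1124
stop [0.52   0.0044 0.0849] [ 0.4713 -0.0176  0.0089] [0.5404 0.0239 0.3398]
```

Run:
```python
from h import *
q=down(np.radians(91.2))
env.movel([.5475,.0062,.175],.15,rot=q); 
print(env.movel([.5475,.0062,.127],.06,stop_force=8)); st("down")
env.grip(.055,40); st("grip")
if .06<env.get_state()["opening"]<.068:
    env.movel([.5475,.0062,.16],.05); st("up1")
    env.movel([.5475,.0062,.25],.15); st("up2")
im,d,c=snap("top"); w,dw,cw=snap("wrist")
cv2.imwrite("pics/t2.png",np.hstack([cv2.resize(im[110:240,140:430],None,fx=1.6,fy=1.6),cv2.resize(w,(277,208))]))
np.savez("t2.npz",im=im,P=cloud(d,c))
```

```text
False
down 4.53 [0.5477 0.0063 0.1273] F [-0.5  0.4 -0.3] op 0.0853
grip 4.86 [0.5478 0.0063 0.1276] F [-0.6 -0.   4.7] op 0.0633
up1 5.67 [0.5467 0.0063 0.1601] F [-5.1 -0.6  4.9] op 0.0637
up2 6.42 [0.5471 0.0058 0.2491] F [-0.5 -0.7 -2.4] op 0.0634
```

View pics/t2.png

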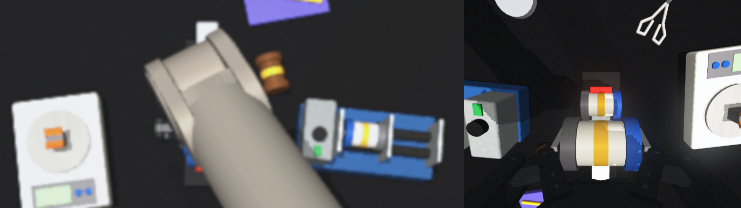

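The jar is held by both ends at 63.4 mm, which is right, and the next jar already lies at the stop. Next is the balance.

Run:
```python
from h import *
# both jaw signs: keep the one near current
env.reach([.565,.2645,.25],down(np.radians(99))); st("hover")
w,d,c=snap("wrist"); P=cloud(d,c); hsv=cv2.cvtColor(w,cv2.COLOR_BGR2HSV); cv2.imwrite("pics/w3.png",w)
k=(cv2.inRange(hsv,(5,130,60),(18,255,255))>0)&(P[...,2]>.055)&(P[...,2]<.09)&(abs(P[...,0]-.565)<.04)&(abs(P[...,1]-.265)<.04)
q=P[k]; print(len(q),q.mean(0) if len(q) else 0); 
if len(q): print([np.round(x,1) for x in cv2.minAreaRect((q[:,:2]*1000).astype(np.float32))])
k=(P[...,2]>.038)&(P[...,2]<.0475)&(hsv[...,2]>90)&(abs(P[...,1]-.26)<.13)&(abs(P[...,0]-.54)<.15)
print([np.round(x,1) for x in cv2.minAreaRect((P[k][:,:2]*1000).astype(np.float32))])
```

```text
hover 7.53 [0.5657 0.2624 0.2493] F [ 0.7 -1.  -2.7] op 0.0638
1050 [0.56489298 0.26213222 0.08075497]
[array([565. , 262.2]), array([33.7, 29.5]), np.float64(8.8)]
[array([529. , 256.8]), array([165.3, 149.6]), np.float64(9.0)]
```

View pics/w3.png

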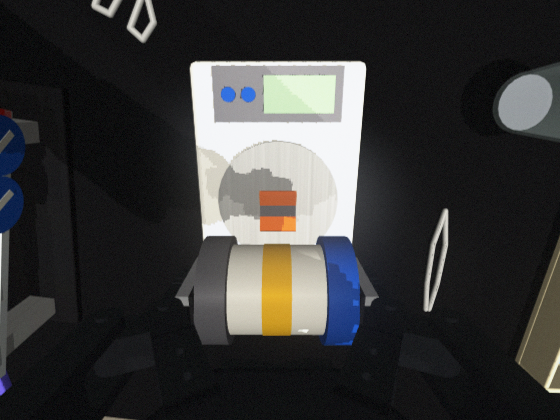

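Seen past the held jar, the saddle lies at (277,211), in line with the jar's middle (277,290). The measured saddle centre is about (0.565, 0.263), yaw 9°.

Run:
```python
from h import *
p=np.array([.565,.263]); q=down(np.radians(99))
env.movel([*p,.165],.12,rot=q); st("pre")
print(env.movel([*p,.1475],.02,stop_force=3)); st("down")
```

```text
pre 8.44 [0.5654 0.2635 0.1657] F [-0.1  1.3 -1.8] op 0.0638
True
down 9.11 [0.5653 0.263  0.1511] F [1.8 1.  2.7] op 0.0635
```

Run:
```python
from h import *
p=np.array([.565,.263])
env.grip(.085); st("open")
env.movel([*p,.18],.06); env.movel([*p,.25],.15)
env.dwell(1.3); st("weighed")
w,d,c=snap("wrist"); P=cloud(d,c); hsv=cv2.cvtColor(w,cv2.COLOR_BGR2HSV); 
np.savez("w4.npz",im=w,P=P)
k=(P[...,2]>.085)&(P[...,2]<.13)&(abs(P[...,0]-.565)<.045)&(abs(P[...,1]-.263)<.055)
q=P[k]; print(q.mean(0),[np.round(x,1) for x in cv2.minAreaRect((q[:,:2]*1000).astype(np.float32))],"zmax",np.percentile(q[:,2],99))
ym=k&(cv2.inRange(hsv,(20,80,80),(35,255,255))>0); print("yel",P[ym].mean(0))
im,d,c=snap("top"); s,_,_=snap("scene")
cv2.imwrite("pics/c4.png",np.vstack([np.hstack([w,s])[:,:],])if 0 else cv2.resize(np.hstack([w,s]),(800,300)))
```

```text
open 9.46 [0.5641 0.2621 0.15  ] F [ 0.   0.8 -0.9] op 0.0852
weighed 12.02 [0.565 0.263 0.25 ] F [ 0.3 -0.3 -0.4] op 0.0852
[0.56014024 0.26158757 0.11466789] [array([565.2, 262.4]), array([47. , 64.1]), np.float64(8.8)] zmax 0.12256837514801039
yel [0.56139078 0.26179029 0.11467711]
```

View pics/c4.png

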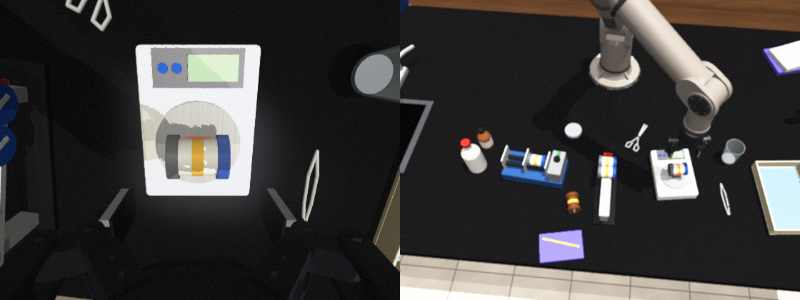

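The jar lies centred in the saddle at (0.5652, 0.2624), yaw 8.8°, and was left untouched for over a second. The two remaining jars are at the stop and in the second place. Next is the barrel grip.

Run:
```python
from h import *
p=np.array([.5652,.2626])
a,q=go([*p,.25],np.radians(8.9)); print(np.degrees(a),q); st()
env.movel([*p,.185],.15,rot=down(a))
print(env.movel([*p,.154],.05,stop_force=6)); st("down")
env.grip(.03,50); st("grip")
if .036<env.get_state()["opening"]<.044:
    env.movel([*p,.19],.05); env.movel([*p,.27],.15); st("up")
np.save("a.npy",a)
w,d,c=snap("wrist"); cv2.imwrite("pics/w5.png",w)
```

```text
8.9 [-0.13  0.5  -0.55  1.71  0.3   1.01 -0.63]
 13.43 [0.5652 0.2626 0.2499] F [ 0.2  0.4 -0.4] op 0.0849
False
down 14.78 [0.5653 0.2627 0.154 ] F [ 0.6 -0.3 -0.2] op 0.085
grip 15.26 [0.5659 0.2628 0.1547] F [1.2 0.1 3.2] op 0.0387
up 16.81 [0.5648 0.2622 0.2691] F [-1.5 -0.9 -3.2] op 0.0386
```

View pics/w5.png

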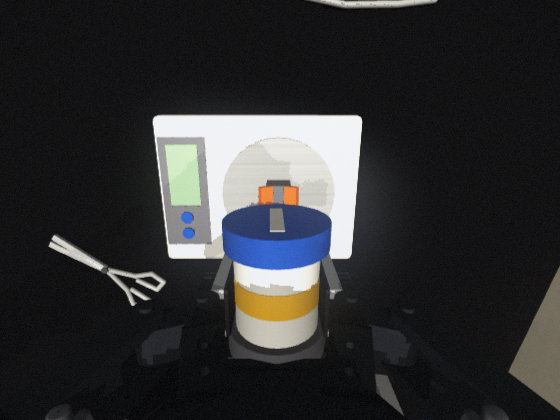

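The jar is held upright in the jaws by its barrel, with the cap at (276,235) towards the camera, and the saddle at (278,195) is empty. Next is the mixer.

Run:
```python
from h import *
p=np.array([.571,-.332]); a=np.radians(-4.8)
env.reach([*p,.27],down(a)); st("hover")
w,d,c=snap("wrist"); cv2.imwrite("pics/w6.png",w); P=cloud(d,c); np.savez("w6.npz",im=w,P=P)
e=np.array([np.sin(-a),np.cos(a)])  # mixer y
S=(P[...,:2]-p)@e; 
k=(P[...,2]>.106)&(P[...,2]<.122)&(abs(P[...,0]-.571)<.045)&(abs(S)<.06)
q=S[k]; h,b=np.histogram(q,np.arange(-.06,.06,.003)); print([(round(x,3),n) for x,n in zip(b,h) if n>5])
for sg in(-1,1):
    kk=k&(np.sign(S)==sg); 
    if kk.sum()>10: print(sg,kk.sum(),P[kk].mean(0),np.percentile(S[kk],[2,50,98]),[np.round(x,1) for x in cv2.minAreaRect((P[kk][:,:2]*1000).astype(np.float32))])
hsv=cv2.cvtColor(w,cv2.COLOR_BGR2HSV)
k=(cv2.inRange(hsv,(100,120,40),(130,255,255))>0)&(P[...,2]>.03)&(P[...,2]<.06)&(P[...,1]<-.1)
print("deck",k.sum(),[np.round(x,1) for x in cv2.minAreaRect((P[k][:,:2]*1000).astype(np.float32))])
```

```text
hover 18.99 [ 0.5719 -0.3301  0.2701] F [ 0.6  0.6 -2.8] op 0.0384
[(np.float64(0.033), np.int64(90)), (np.float64(0.036), np.int64(367)), (np.float64(0.039), np.int64(357)), (np.float64(0.045), np.int64(113)), (np.float64(0.048), np.int64(218)), (np.float64(0.051), np.int64(232)), (np.float64(0.054), np.int64(231))]
1 1854 [ 0.57566678 -0.28538536  0.11604091] [0.03566741 0.04799961 0.05942722] [array([ 576.3, -284.5]), array([24.5, 69.6]), np.float64(85.5)]
deck 8844 [array([ 576.7, -276.7]), array([158. , 110.1]), np.float64(85.1)]
```

View pics/w6.png

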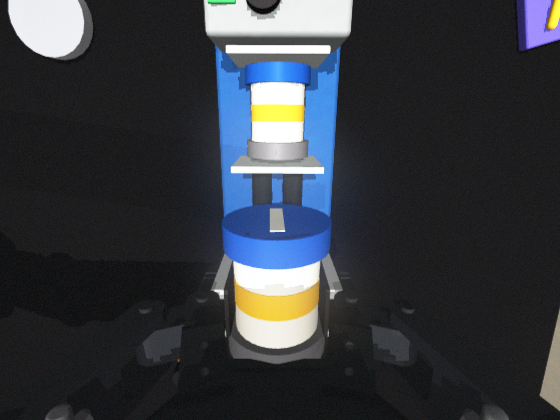

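Beyond the held jar, the middle plate's top is at row 170 (columns 232–322) and the taken bay's jar at (278,110). The rollers run straight ahead between columns 252 and 302. I'll refine the bay's y from the plate tops before lowering.

Run:
```python
from h import *
p=np.array([.571,-.332]); a=np.radians(-4.8); e=np.array([np.sin(-a),np.cos(a)]); f=np.array([np.cos(a),np.sin(a)])
for n in("w6","top0"):
    z=np.load(n+".npz"); im,P=z["im"],z["P"]; S=(P[...,:2]-p)@e; X=(P[...,:2]-p)@f; g=im.min(-1)
    for lo,hi,t in((-.055,-.028,-40.5),(.028,.044,40.5),(.110,.135,121.5)):
        k=(S>lo)&(S<hi)&(abs(X)<.05)&(P[...,2]>.111)&(P[...,2]<.121)&(g>150)
        if k.sum()>8: print(n,t,k.sum(),"S",(np.percentile(S[k],[3,50,97])*1000).round(1),"X",(np.percentile(X[k],[2,98])*1000).round(1),"z",P[k][:,2].mean().round(4))
    if n=="w6":
        c=calibration("wrist")
        k=(g>170); k[:155]=0; k[178:]=0; k[:,:225]=0; k[:,330:]=0
        v=np.nonzero(k)[0]; print("rows",v.min(),v.max())
        # rays onto z=.116 plane
        Rm=cv2.Rodrigues(np.array(c["rvec"],float))[0]; o=-Rm.T@np.array(c["tvec"],float).ravel()
        for vv in(167,173):
            r=Rm.T@np.array([(277-c["cx"])/c["fx"],(vv-c["cy"])/c["fy"],1]); q=o+r*(.116-o[2])/r[2]; print(vv,((q[:2]-p)@e*1000).round(1),q.round(4))
```

```text
w6 40.5 696 S [35.7 38.5 40.4] X [-31.9  34.3] z 0.1155
w6 121.5 837 S [116.5 118.7 120.9] X [-31.9  34.5] z 0.116
rows 155 173
167 40.1 [ 0.5753 -0.2921  0.116 ]
173 35.6 [ 0.5749 -0.2966  0.116 ]
top0 -40.5 55 S [-42.7 -39.8 -37.1] X [-32.4  32.6] z 0.1151
top0 40.5 53 S [38.8 41.6 43.6] X [-33.5  32.3] z 0.1154
top0 121.5 55 S [119.7 122.5 134.7] X [-33.9  34.2] z 0.1155
```

Run:
```python
from h import *
p=[.5715,-.3335]; q=down(np.radians(-4.8))
env.movel([*p,.22],.15,rot=q); print(env.movel([*p,.166],.06,stop_force=6)); st("pre")
print(env.movel([*p,.1515],.02,stop_force=3)); st("down")
```

```text
False
pre 20.57 [ 0.5718 -0.3336  0.1664] F [-0.2 -0.4 -2.1] op 0.0385
True
down 21.14 [ 0.5717 -0.3336  0.1548] F [ 1.  -0.7  4.5] op 0.0385
```

Contact came at the expected height (0.1548 against 0.1545), so I'll release, retreat and check.

Run:
```python
from h import *
p=[.5715,-.3335]
env.grip(.085); st("open")
env.movel([*p,.20],.06); env.movel([*p,.29],.15); st("up")
w,d,c=snap("wrist"); P=cloud(d,c)
a=np.radians(-4.8); e=np.array([np.sin(-a),np.cos(a)])
k=(P[...,2]>.085)&(P[...,2]<.13)&(abs(P[...,0]-.5715)<.028)&(abs((P[...,:2]-p)@e)<.036)
print([np.round(x,1) for x in cv2.minAreaRect((P[k][:,:2]*1000).astype(np.float32))],"zmax",np.percentile(P[k][:,2],99))
env.reach([.45,-.42,.33],down(np.radians(-50))); env.dwell(.5); st("clear")
t,_,_=snap("top"); s,_,_=snap("scene")
cv2.imwrite("pics/f7.png",np.vstack([cv2.resize(np.hstack([w,s]),(800,300)),cv2.resize(t[110:240,60:490],(800,242))]))
```

```text
open 21.67 [ 0.5705 -0.3332  0.1536] F [-0.4 -0.   0.2] op 0.0847
up 23.34 [ 0.571  -0.3334  0.2889] F [-0.1  0.1  0.1] op 0.0849
[array([ 571.8, -334.2]), array([65. , 47.8]), np.float64(85.3)] zmax 0.12258104546590705
clear 24.56 [ 0.4502 -0.4198  0.3299] F [ 0.4 -0.9  1.1] op 0.0849
```

View pics/f7.png

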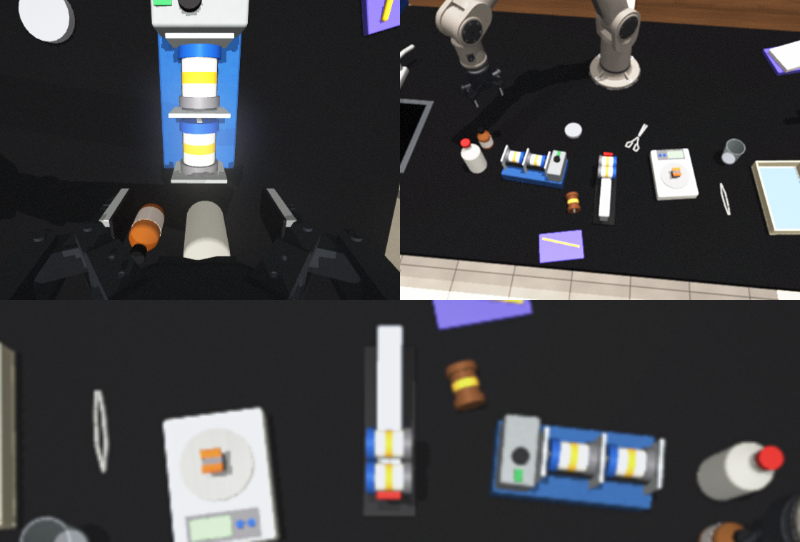

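The jar lies in the free bay between its plates (wrist panel at (198,145), top panel at (630,463)) with its top at the expected 0.1226 m. Jar d is in its bay, two jars are at the stop and second place, the balance is empty and the bystanders have not moved.

```bash
python3 -c "
from h import *
print(job.job_done()); st()"
```

```text
the job is handed in; nothing more can be done
None
the job is handed in; nothing more can be done
```

The job is done and handed in at about 25 s on the robot's clock; the hand-in gave no verdict. I took the end jar by its two ends and laid it on the balance saddle. It stayed there untouched for over a second before I gripped it round the barrel and laid it in the mixer's free bay.

**Last checks:**
- **Placed jar:** it measured (571.8, −334.2) mm, yaw 85.3°, with its top at 122.6 mm against 122 mm expected. Both set-downs made contact within 1 mm of the expected height, with the tool force below 5 N.
- **Other jars:** the next jar rolled to the stop and the third lies in the second place. Jar d still lies in its bay.
- **Bench:** the saddle is empty and I saw no bystander moved in the last pictures. The gripper was clear of everything at hand-in.

**Disagreement:** the top and wrist cameras differed by about 2–3 mm in y. I set positions mostly by the wrist camera, well within the 5–6 mm to spare. No check failed.

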